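# Move the guard door to the other gear housing

### The arm

A 7-joint arm with a two-finger parallel gripper is mounted at the origin on the work surface. World frame = base frame: x ahead of the robot, y to its left, z up, the work surface at z = 0. Lengths are in mm, angles in degrees, forces in N, time in s.
With the tool pointing down it reaches from about 400 to 850 mm from the base axis. Payload 10.4 kg.
Tool frame: the origin (TCP) lies midway between the tips of the shut fingers; the grasp point (between the pads) lies ctrl.grip_point_offset behind it (ctrl.grip_point_offset is the distance from the TCP to the grasp point, in mm); z points along the fingers, y is the direction in which the jaws open and shut (so a half turn about z gives the same grasp; the last joint's range is limited). The gripper opens to 85 mm and grips with 20 to 120 N. Pads are 22 mm wide; open, the fingers measure 114 mm over their backs; the gripper's body (76 mm by 85 mm) begins 54 mm behind the grasp point. The pads swing forward as they close: fully open they stand 13 mm farther back than shut.
Start: joints at [72.674, 19.034, -3.707, 83.658, 1.238, 77.344, -5.071], TCP at [172.623, -600.71, 231.338] pointing down, gripper open.
Joint ranges: [-148.97, 148.97], [-28.65, 121.19], [-84.17, 76.75], [9.2, 138.47], [-72.65, 252.65], [3.7, 117.97], [-149.18, 149.18]. Speed limits (degrees/s): [127.2, 127.2, 159.86, 159.86, 180, 180, 180].

### API

Orientations are given as a 3x3 rotation matrix whose columns are the frame's x, y, z axes.
In Python, from bench import sense, capture, get_calibration, ctrl gives the robot as it stands.
- The arm moves only by the tool play_rows, never from a script. Its argument "motion" is a list of rows, each a list of 2 entries, a list of its own where there are three numbers: the shift along the tool's x, y, z in mm, then the turn, a rotation vector about the tool's x, y, z in degrees. A call has 1 to 20 rows; each row shifts and turns the commanded pose from where the row before left it, along the tool's axes as they then stand; what a row does not reach is not made up. A row lasts 1/12 s, in which the tool goes at most 41.7 mm and 7.16 degrees, less where a joint would pass 70% of its speed; a pose out of reach is approached as far as the arm can. A call is refused whole if a number of a shift passes 41.7 or a number of a turn 7.16, either way. A call with a gripper value outside its range is refused whole. "claw" is the opening, from 0 (shut) to 1 (fully open), set as the call begins (left out, the last holds). The fingers move at their own pace and stop on an object; "newtons" is the grip in N (left out, the last holds). Time passes only in rows, so rows that do not move let the fingers close. It gives the time, the measured TCP pose, the force and the opening at its end, in the units of the state.
- sense(): the state, without advancing time (a new reading comes with each control period).
- capture(name): name is "side" or "top"; returns the picture (384x512x3 uint8, blue, green, red); there is no depth.
- get_calibration(name): a dict with "mtx" (3x3 intrinsics, pixels), "eye" and "attitude" of the camera in the world. Camera axes: x right, y down, z forward; pixel columns grow to the right and rows downward; lengths in mm; the calibration is good to about 2 mm. A picture is of the moment at which its call begins. get_calibration takes no time and is no camera call.
- ctrl.sign_off(): hands the job in, once; it reports no verdict.
The state is a dict: "time": time; "joints": joint angles; "joint_velocities": joint speeds; "joint_efforts": joint torques, N m; "tool_pos": TCP position; "tcp_rot": TCP orientation; "force": force on the tool from outside, world axes, zero at the start; "ft_torque": the same for the moment, N m; "gripper_width": finger opening in mm.
Only numpy, scipy, OpenCV 4.12 (cv2) and the standard library are available. Lean on these libraries where they do the work, as an engineer would, in place of code of your own. Each camera call takes 0.05 s, during which the arm holds its last target.

### The job

The grey gear housing is about to be run and its gears are bare. Pull the sprung hinge pin of the blue housing out by its red tab as far as it goes (its friction collar holds it there), lift the yellow guard door off by its black handle, and lower it gently into the recess of the grey housing: lying flat, fully home, with its hinge eye beside the grey housing's hinge lug. Let go of it.

Things in the scene. Friction and masses are not known exactly. Their poses are not given: they have to be found in the camera images.
- door: Loose yellow door, about 0.35 kg, at first flat in the blue housing (twin of the grey), axes parallel to it, locked by the pin through its eye. Plate 104 (x) x 84 (y) x 6 mm; black fin handle at its middle, 14 mm thick in x, 54 long in y, top 46 mm above the plate's underside: grip across x, from above, 30 mm above the underside. Origin: centre of the underside; z up.
- door_eye (a point): Centre of the window of the door's steel hinge eye, an upright loop 28 mm wide (x), 12 mm thick (y), its top 37 mm above the plate's underside; this point lies at (-36, -34, 23) mm in the door's frame.
- pull_tab (a point): Centre of the red pin tab, 18 (x) x 30 (y) x 28 (z) mm, beside the blue housing's -y side, 93 mm above the bench, free on both x sides: grip across x from above. Axes parallel to the blue housing, z up. The pin slides out along -y, 30 mm to its stop, at about 5 N: a light spring draws it home, but a friction collar holds it where it is left. Out 25 mm or more, the door is free.
- grey_housing: Fixed grey gear housing 180 (x) x 150 (y) x 82 mm, top open over gears. Origin: centre of its underside; z up. Recess in its top 120 (x) x 100 (y) mm, centred, 12 mm deep; its ledge, 70 mm up, carries the door: door origin at (0, 0, 70), 8 mm play each way, axes parallel, not turned half round. Hinge lug (no pin) on the -y rim at (-36, -65), top at 112 mm; the eye belongs beside it.
Things that resemble listed ones, but are neither listed nor needed, are in the scene too. Of the things like the door, leave any that is purple or turquoise; of the rest the smaller one is meant.

How it is judged (in metres and radians):
On the way, in this order (a step that is already met when the one before it is completed fails the run):
1. the hinge pin is pulled out, the red tab at least 20 mm from its start (distance of pull_tab from where it was at the start of the episode above 0.02 m), for 0.2 s.
2. the door is lifted clear of the blue housing (height (world z) of door above 0.1 m), for 0.1 s.
At the end, for the whole second after the job is handed in: The door lies at rest in the recess of the grey housing, its centre within 12 mm of the recess's centre along each side and its underside within 4 mm of the ledge's height, tilted less than 0.08 rad, its hinge eye in the corner nearest the grey hinge lug (negative x and y of the housing) (x of door in the frame of grey_housing between -0.012 and 0.012 m and y of door in the frame of grey_housing between -0.012 and 0.012 m and z of door in the frame of grey_housing between 0.066 and 0.074 m and x of door_eye in the frame of grey_housing below 0 m and y of door_eye in the frame of grey_housing below 0 m and angle between door's own z axis and vertical below 0.08 rad and linear speed of door below 0.02 m/s); the robot touches nothing.
It fails at once if the door is dropped or slammed into the grey housing (faster than 0.6 m/s within 25 mm of its seat) (horizontal distance between door and grey_housing below 0.04 m and z of door in the frame of grey_housing below 0.095 m and linear speed of door above 0.6 m/s).
It also fails if it takes over 48 s, if anything falls off the work surface, if the arm or the gripper's body presses on something with over 40 N, if the wrist force passes 120 N, or if a joint passes its speed limit or range.

## Working session

There is one attempt and no reset: what is moved stays moved. The work goes in short steps, Python scripts to look and compute and a tool call to move; the robot and the scene stay as the last step left them, time stands still between calls to the robot, and variables do not carry over. Pictures are saved under pics/ and viewed, and the job is handed in when it is done.

Besides the shell and the picture viewer there is one more tool, called after ">>>" by a JSON object that holds its "name" and its "arguments". play_rows: Moves the arm, as the interface text tells. Its arguments: {"type":"object","properties":{"motion":{"type":"array","items":{"type":"array"}},"claw":{"type":"number"},"newtons":{"type":"number"}},"required":["motion"]}

```bash
mkdir -p pics; ls
python3 - <<'E'
from bench import sense, capture, get_calibration, ctrl
import cv2
s=sense(); print({k:s[k] for k in ('time','tool_pos','tcp_rot','force','gripper_width')}, ctrl.grip_point_offset)
for n in ('side','top'):
    cv2.imwrite(f'pics/{n}0.png',capture(n)); print(n,get_calibration(n))
E
```

```text
pics
{'time': 0.0, 'tool_pos': array([ 172.49638086, -600.33120181,  230.51732232]), 'tcp_rot': array([[ 9.61095891e-01,  2.76214519e-01, -4.78047577e-04],
       [ 2.76214920e-01, -9.61094932e-01,  1.35974203e-03],
       [-8.38686131e-05, -1.43888635e-03, -9.99998961e-01]]), 'force': array([ 0.19268217,  0.0082521 , -0.68862994]), 'gripper_width': 85.5893063678096} 18.700000000000003
side {'mtx': array([[350.13405746,   0.        , 253.96173544],
       [  0.        , 350.13405746, 186.05773757],
       [  0.        ,   0.        ,   1.        ]]), 'eye': array([403.82624676, 783.63576426, 867.73315601]), 'attitude': array([[-0.9971258 , -0.0481796 ,  0.05847101],
       [-0.07426123,  0.77444927, -0.62826237],
       [-0.0150134 , -0.63079875, -0.77580122]])}
top {'mtx': array([[405.75652325,   0.        , 255.23961651],
       [  0.        , 405.75652325, 191.63124225],
       [  0.        ,   0.        ,   1.        ]]), 'eye': array([ 392.45361371,  144.61411552, 1257.33832439]), 'attitude': array([[-1.10147210e-02, -9.98701270e-01,  4.97438313e-02],
       [-9.99938440e-01,  1.10676723e-02,  7.89153521e-04],
       [-1.33867705e-03, -4.97320767e-02, -9.98761698e-01]])}
```

View pics/side0.png

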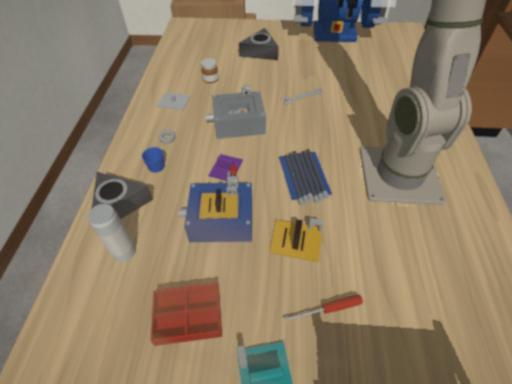

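View pics/top0.png

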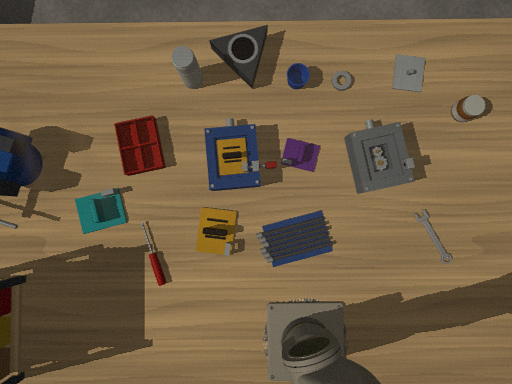

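Run:
```python
import cv2
t=cv2.imread('pics/top0.png');s=cv2.imread('pics/side0.png')
def c(im,x0,y0,x1,y1,k,n): cv2.imwrite(n,cv2.resize(im[y0:y1,x0:x1],None,fx=k,fy=k,interpolation=cv2.INTER_CUBIC))
c(t,190,110,330,270,5,'pics/a.png') if 0 else c(t,190,110,330,200,5.7,'pics/t_blue.png')
c(t,330,110,425,200,6.5,'pics/t_grey.png')
c(s,170,140,270,250,5.4,'pics/s_blue.png')
c(s,195,75,285,145,8,'pics/s_grey.png')
c(t,190,195,250,265,8,'pics/t_other.png')
```

```text
(no output)
```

View pics/t_blue.png

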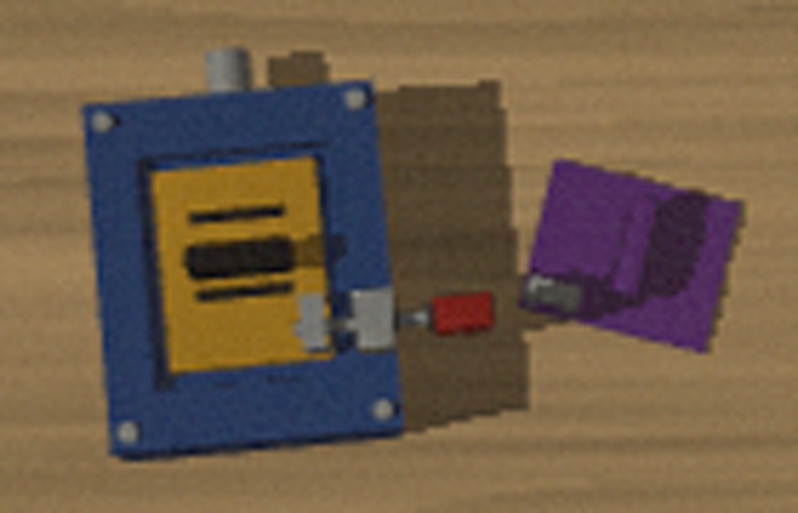

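View pics/t_grey.png

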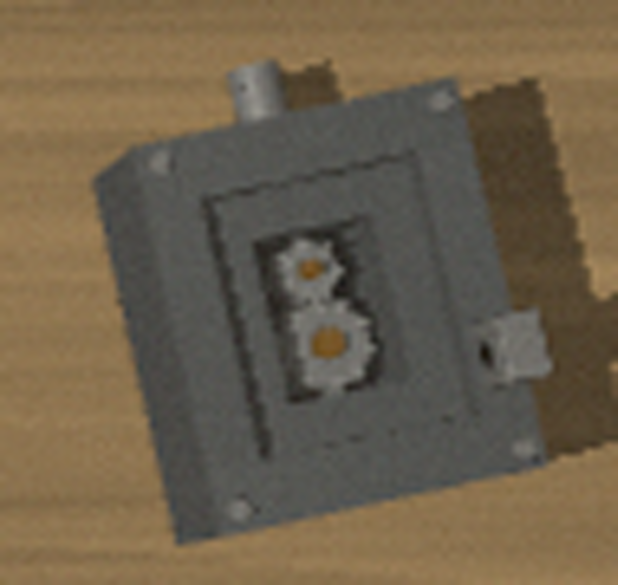

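View pics/s_blue.png

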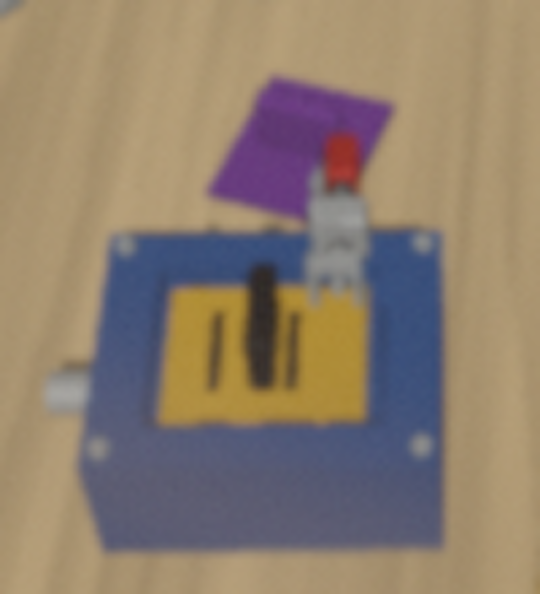

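View pics/s_grey.png

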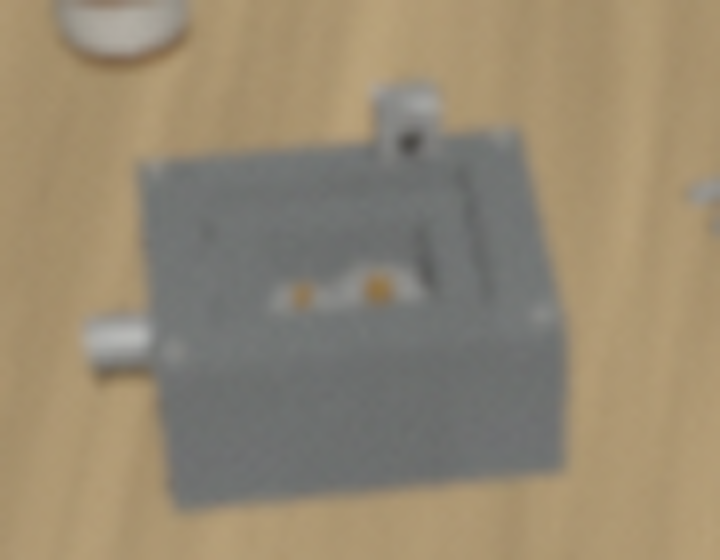

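View pics/t_other.png

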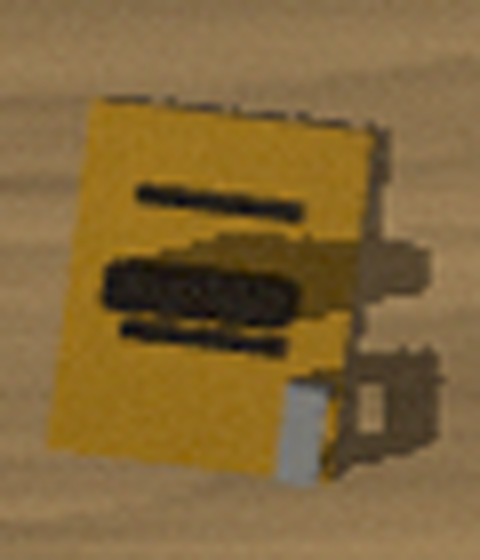

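```bash
cat > h.py <<'E'
import numpy as np, cv2
from scipy.optimize import least_squares
from bench import sense, capture, get_calibration, ctrl
C={n:get_calibration(n) for n in ('side','top')}
def proj(n,P):
    c=C[n]; q=(np.atleast_2d(P)-c['eye'])@c['attitude']; q=q@c['mtx'].T; return q[:,:2]/q[:,2:]
def unc(p,k,o): return (np.array(p,float)+.5)/k-.5+np.array(o)
def pose(v,P):
    x,y,z,a=v; c,s=np.cos(a),np.sin(a); P=np.atleast_2d(P)
    return P@np.array([[c,-s,0],[s,c,0],[0,0,1]]).T+[x,y,z]
def fit(obs,v0,fixz=None):
    # obs: list of (cam, pts3, pix)
    def r(v):
        w=v if fixz is None else np.array([v[0],v[1],fixz,v[2]])
        return np.concatenate([(proj(n,pose(w,P))-p).ravel() for n,P,p in obs])
    s=least_squares(r,v0,loss='soft_l1'); return s.x,r(s.x)
def tri(pt,ps):
    def r(X): return np.concatenate([(proj('top',X)-pt).ravel(),(proj('side',X)-ps).ravel()])
    s=least_squares(r,[450,100,80]); return s.x,np.abs(s.fun).max()
def draw(im,n,P,k,o,col,close=True):
    q=(proj(n,P)-np.array(o)+.5)*k-.5
    cv2.polylines(im,[np.int32(np.round(q*16))],close,col,1,cv2.LINE_AA,4)
E
cat > m1.py <<'E'
from h import *
rim=np.array([[90,75,82],[90,-75,82],[-90,-75,82],[-90,75,82]],float) # top-view TL,TR,BR,BL
bot=rim*[1,1,0]
rec=np.array([[60,50,82],[60,-50,82],[-60,-50,82],[-60,50,82]],float)
ob_b=[('top',rim,unc([(84,104),(373,82),(402,432),(110,452)],5.7,(190,110))),
 ('side',rim,unc([(82,462),(110,232),(440,232),(443,460)],5.4,(170,140))),
 ('side',bot[[0,3]],unc([(105,548),(442,548)],5.4,(170,140)))]
ob_g=[('top',rim,unc([(137,150),(455,80),(545,465),(220,535)],6.5,(330,110))),
 ('top',rec,unc([(205,200),(413,152),(475,415),(265,460)],6.5,(330,110))),
 ('side',rim,unc([(160,360),(140,165),(518,130),(565,315)],8,(195,75))),
 ('side',bot[[0,3]],unc([(178,508),(565,470)],8,(195,75)))]
vs={}
for nm,ob,v0 in (('blue',ob_b,[480,210,0,0]),('grey',ob_g,[480,-200,0,.2])):
    v,r=fit(ob,v0); print(nm,v[:3].round(1),np.degrees(v[3]).round(2),'res',r.round(1)); vs[nm]=v
    vs[nm]=v
np.save('vs.npy',np.array([vs['blue'],vs['grey']]))
E
cat > ov.py <<'E'
from m1 import *
door=np.array([[52,42,76],[52,-42,76],[-52,-42,76],[-52,42,76]],float)
hand=np.array([[7,27,116],[7,-27,116],[-7,-27,116],[-7,27,116]],float)
eye=np.array([[-22,-34,107],[-50,-34,107]],float)
for nm,nt,ns,(xt,yt,xu,yu,kt),(xs,ys,xv,yv,ks) in (('blue',0,0,(190,110,290,200,6),(170,140,270,250,5)),('grey',0,0,(330,110,425,200,6),(195,75,285,145,7))):
    v=vs[nm]
    for n,(x0,y0,x1,y1,k) in (('top',(xt,yt,xu,yu,kt)),('side',(xs,ys,xv,yv,ks))):
        im=cv2.resize(cv2.imread(f'pics/{n}0.png')[y0:y1,x0:x1],None,fx=k,fy=k,interpolation=cv2.INTER_CUBIC)
        o=(x0,y0)
        for P,c in ((rim,(0,255,0)),(bot,(0,180,0)),(rec,(255,255,0))): draw(im,n,pose(v,P),k,o,c)
        if nm=='blue':
            draw(im,n,pose(v,door),k,o,(0,0,255));draw(im,n,pose(v,hand),k,o,(255,0,255))
        cv2.imwrite(f'pics/ov_{nm}_{n}.png',im)
E
python3 ov.py
```

```text
blue [555.1 211.7  -2.1] 4.07 res [-0.1  0.1  0.2 -0.2  0.2 -0.5  0.   0.2 -0.9  0.5  0.5 -0.2  0.7 -0.6
 -0.2  0.5 -0.2  0.2  0.6 -0.1]
grey [ 548.8 -225.    -2.3] 11.6 res [-0.7 -0.4  0.3 -0.4  0.6  0.3  0.3  0.4 -0.6  0.1  0.8  0.3  0.7 -0.3
 -0.5  0.1 -0.7  1.2 -0.5 -0.8  0.5 -0.8  0.6  1.9 -0.6  0.4  0.3  0.2]
```

View overlays.

View pics/ov_blue_top.png

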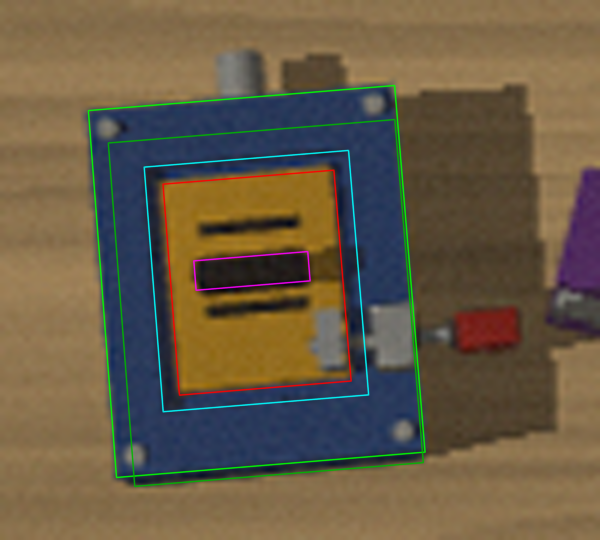

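View pics/ov_blue_side.png

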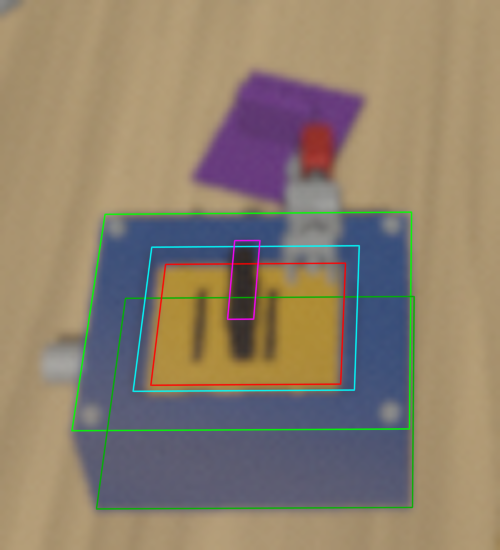

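View pics/ov_grey_top.png

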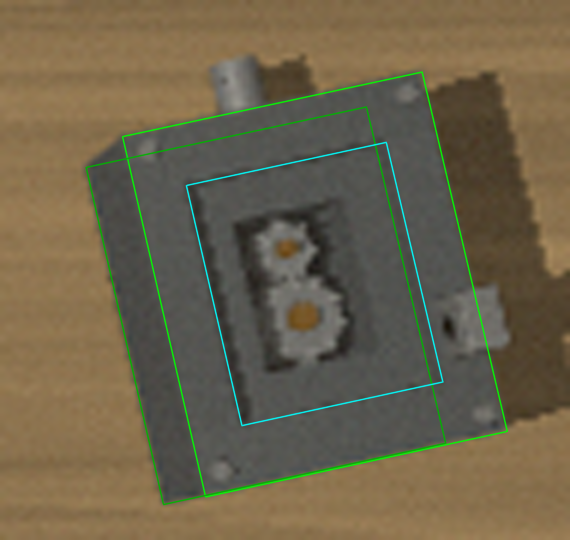

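View pics/ov_grey_side.png

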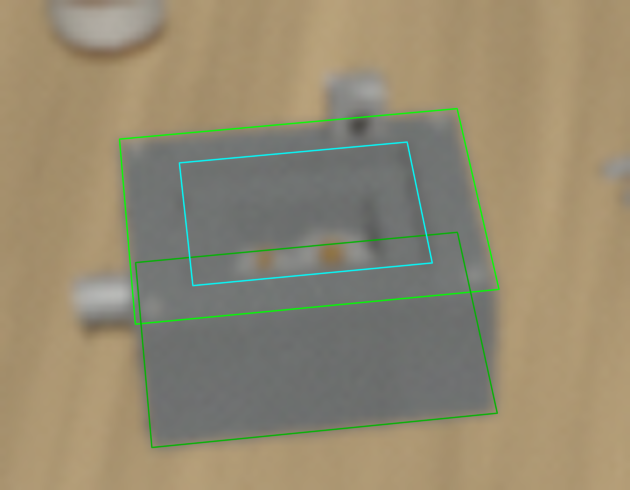

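```bash
cat > tab.py <<'E'
from m1 import *
import itertools
from scipy.spatial import ConvexHull
def blob(n,f,x0,y0,x1,y1):
    im=cv2.imread(f)[y0:y1,x0:x1].astype(float)
    k=4; im=cv2.resize(im,None,fx=k,fy=k,interpolation=cv2.INTER_CUBIC)
    m=((im[...,2]-np.maximum(im[...,0],im[...,1]))>45).astype(np.uint8)
    M=cv2.moments(m,True); bb=cv2.boundingRect(m)
    return unc((M['m10']/M['m00'],M['m01']/M['m00']),k,(x0,y0)),M['m00']/k/k,np.array(bb)/k+[x0,y0,0,0]
corn=np.array(list(itertools.product([-9,9],[-15,15],[-14,14])),float)
def cen(n,X,a):
    q=proj(n,pose([*X,a],corn)).astype(np.float32); h=cv2.convexHull(q); M=cv2.moments(h); return np.array([M['m10']/M['m00'],M['m01']/M['m00']]),M['m00']
def tabfit(sfx):
    b=vs['blue']; ct,at,bt=blob('top',f'pics/top{sfx}.png',255,150,300,180); cs,as_,bs=blob('side',f'pics/side{sfx}.png',215,150,250,185)
    print(ct,at,bt,cs,as_,bs)
    s=least_squares(lambda X:np.r_[cen('top',X,b[3])[0]-ct,cen('side',X,b[3])[0]-cs],[520,120,90])
    X=s.x; print('tab',X.round(1),'res',s.fun.round(2),'areas',cen('top',X,b[3])[1],cen('side',X,b[3])[1])
    c,sn=np.cos(b[3]),np.sin(b[3]); print('in blue',(np.array([[c,sn,0],[-sn,c,0],[0,0,1]])@(X-b[:3])).round(1)); return X
if __name__=='__main__': tabfit('0')
E
python3 tab.py
```

```text
blue [555.1 211.7  -2.1] 4.07 res [-0.1  0.1  0.2 -0.2  0.2 -0.5  0.   0.2 -0.9  0.5  0.5 -0.2  0.7 -0.6
 -0.2  0.5 -0.2  0.2  0.6 -0.1]
grey [ 548.8 -225.    -2.3] 11.6 res [-0.7 -0.4  0.3 -0.4  0.6  0.3  0.3  0.4 -0.6  0.1  0.8  0.3  0.7 -0.3
 -0.5  0.1 -0.7  1.2 -0.5 -0.8  0.5 -0.8  0.6  1.9 -0.6  0.4  0.3  0.2]
[270.71365422 164.30623772] 63.625 [265.75 161.    11.     7.5 ] [232.9893736  169.34423937] 55.875 [230.25 165.     6.75   9.5 ]
tab [528.3 120.   90. ] res [-6.88  0.33 -0.58  6.7 ] areas 77.62378589808941 92.97950942174066
in blue [-33.3 -89.5  92.1]
```

```bash
sed -i 's/\[520,120,90\])/[520,110,90],diff_step=1e-2)/; s/>45/>30/' tab.py; python3 tab.py | tail -3
```

```text
[271.05034865 164.50687039] 76.1875 [265.5 154.5  28.5  25.5] [233.12932211 169.57040491] 68.6875 [229.75 164.5    8.    11.  ]
tab [528.   99.4  95.4] res [-0.   -0.06  0.06  0.  ] areas 79.33385684504174 91.30317491444293
in blue [ -35.  -110.1   97.5]
```

```bash
cat >> h.py <<'E'
def st():
    s=sense(); R=s['tcp_rot']; print('t%.2f'%s['time'],'p',s['tool_pos'].round(1),'yang %.2f'%np.degrees(np.arctan2(R[1,1],R[0,1])),'tilt',R[:2,2].round(4),'F',s['force'].round(1),'w %.1f'%s['gripper_width'],'j',np.round(s['joints'],0)); return s
def plan(ways):
    """ways: list of (xyz, yang deg, nrows). Sim pose from measured, output rounded rows, re-aiming each row. Assumes tool down."""
    s=st(); p=s['tool_pos'].copy(); R=s['tcp_rot']; a=np.degrees(np.arctan2(R[1,1],R[0,1]))
    rows=[]
    for X,ya,n in ways:
        for i in range(n):
            k=n-i; d=(np.array(X)-p)/k; da=(ya-a)/k
            t=np.radians(a); yt=np.array([np.cos(t),np.sin(t),0]); xt=np.array([-np.sin(t),np.cos(t),0]); zt=np.array([0,0,-1.])
            # right-handed: x=y×z
            xt=np.cross(yt,zt)
            l=np.round([d@xt,d@yt,d@zt]*np.array(2.))/2; tz=np.round(-da*10)/10
            p=p+xt*l[0]+yt*l[1]+zt*l[2]; a-=tz
            rows.append([l.tolist(),[0,0,float(tz)]])
    print('end',p.round(1),round(a,2))
    for i in range(0,len(rows),20): print(str(rows[i:i+20]).replace(' ',''))
E
python3 - <<'E'
from h import *
plan([((480,-380,231),-55,13),((528,98,200),4.07,16)])
E
```

```text
t0.10 p [ 172.5 -600.4  230.6] yang -73.97 tilt [-0.0004  0.0012] F [-0.1  0.   0.6] w 85.7 j [73. 19. -4. 84.  1. 77. -5.]
end [528.   98.  200.1] 4.03
[[[27.5,-10.0,-0.0],[0,0,-1.5]],[[27.5,-9.0,-0.0],[0,0,-1.5]],[[28.0,-8.5,-0.0],[0,0,-1.5]],[[28.0,-7.5,-0.0],[0,0,-1.4]],[[28.5,-7.0,-0.0],[0,0,-1.5]],[[28.5,-6.0,-0.0],[0,0,-1.4]],[[28.5,-5.5,-0.0],[0,0,-1.5]],[[28.5,-4.5,-0.0],[0,0,-1.4]],[[29.0,-4.0,-0.0],[0,0,-1.5]],[[29.0,-3.0,-0.0],[0,0,-1.4]],[[29.0,-2.5,-0.0],[0,0,-1.5]],[[29.0,-2.0,-0.0],[0,0,-1.4]],[[29.0,-1.0,-0.5],[0,0,-1.5]],[[19.5,-22.5,2.0],[0,0,-3.7]],[[21.0,-21.5,2.0],[0,0,-3.7]],[[22.5,-20.0,2.0],[0,0,-3.7]],[[23.5,-18.5,2.0],[0,0,-3.7]],[[25.0,-17.0,2.0],[0,0,-3.7]],[[26.0,-15.5,2.0],[0,0,-3.7]],[[26.5,-13.5,2.0],[0,0,-3.7]]]
[[[27.5,-12.0,2.0],[0,0,-3.7]],[[28.5,-10.0,2.0],[0,0,-3.7]],[[29.0,-8.5,2.0],[0,0,-3.7]],[[29.5,-6.5,2.0],[0,0,-3.7]],[[29.5,-4.5,2.0],[0,0,-3.7]],[[30.0,-2.5,2.0],[0,0,-3.7]],[[30.0,-0.5,1.5],[0,0,-3.6]],[[30.0,1.5,2.0],[0,0,-3.7]],[[29.5,3.0,1.5],[0,0,-3.6]]]
```

Candidates for the "door": the yellow one in the blue housing (top 232,157), a loose yellow one (216,231), a purple one (300,154) and a turquoise one (101,211). The yellow one in the blue housing is the smaller yellow, and its 104x84 mm outline fits in both overlays. The enlarged crop shows its eye pinned next to the red tab (270,165).

>>> {"name": "play_rows", "arguments": {"motion": [[[27.5, -10.0, 0], [0, 0, -1.5]], [[27.5, -9.0, 0], [0, 0, -1.5]], [[28.0, -8.5, 0], [0, 0, -1.5]], [[28.0, -7.5, 0], [0, 0, -1.4]], [[28.5, -7.0, 0], [0, 0, -1.5]], [[28.5, -6.0, 0], [0, 0, -1.4]], [[28.5, -5.5, 0], [0, 0, -1.5]], [[28.5, -4.5, 0], [0, 0, -1.4]], [[29.0, -4.0, 0], [0, 0, -1.5]], [[29.0, -3.0, 0], [0, 0, -1.4]], [[29.0, -2.5, 0], [0, 0, -1.5]], [[29.0, -2.0, 0], [0, 0, -1.4]], [[29.0, -1.0, -0.5], [0, 0, -1.5]], [[19.5, -22.5, 2.0], [0, 0, -3.7]], [[21.0, -21.5, 2.0], [0, 0, -3.7]], [[22.5, -20.0, 2.0], [0, 0, -3.7]], [[23.5, -18.5, 2.0], [0, 0, -3.7]], [[25.0, -17.0, 2.0], [0, 0, -3.7]], [[26.0, -15.5, 2.0], [0, 0, -3.7]], [[26.5, -13.5, 2.0], [0, 0, -3.7]]], "claw": 1, "newtons": 40}}

```text
time: 1.77
tool_pos: [501.1, -169.7, 217.5]
tcp_rot: [[0.483, 0.876, -0.0], [0.876, -0.483, -0.0], [-0.0, -0.0, -1.0]]
force: [0.7, -0.1, 0.1]
gripper_width: 85.2
```

>>> {"name": "play_rows", "arguments": {"motion": [[[27.5, -12.0, 2.0], [0, 0, -3.7]], [[28.5, -10.0, 2.0], [0, 0, -3.7]], [[29.0, -8.5, 2.0], [0, 0, -3.7]], [[29.5, -6.5, 2.0], [0, 0, -3.7]], [[29.5, -4.5, 2.0], [0, 0, -3.7]], [[30.0, -2.5, 2.0], [0, 0, -3.7]], [[30.0, -0.5, 1.5], [0, 0, -3.6]], [[30.0, 1.5, 2.0], [0, 0, -3.7]], [[29.5, 3.0, 1.5], [0, 0, -3.6]], [[0, 0, 0], [0, 0, 0]], [[0, 0, 0], [0, 0, 0]]]}}

```text
time: 2.68
tool_pos: [527.7, 99.5, 200.4]
tcp_rot: [[-0.074, 0.997, -0.001], [0.997, 0.074, 0.001], [0.001, -0.001, -1.0]]
force: [0.5, -0.2, 0.0]
gripper_width: 85.6
```

Run:
```python
from h import *
for n,(x0,y0,x1,y1) in (('side',(170,90,300,250)),('top',(200,110,330,220))):
    im=capture(n); cv2.imwrite(f'pics/{n}1.png',im); cv2.imwrite(f'pics/{n}1c.png',cv2.resize(im[y0:y1,x0:x1],None,fx=3.7,fy=3.7,interpolation=cv2.INTER_CUBIC))
plan([((528,97.5,140),4.07,3),((528,97.5,76),4.07,5)])
```

```text
t2.78 p [528.1  96.7 200.5] yang 3.95 tilt [-0.0006 -0.0006] F [-0.1  0.6 -0.3] w 85.2 j [ 22.  13. -42.  98.   9.  73. -18.]
end [528.1  97.7  76. ] 4.05
[[[0.5,-0.0,20.0],[0,0,-0.0]],[[0.0,-0.0,20.0],[0,0,-0.1]],[[0.5,-0.0,20.5],[0,0,-0.0]],[[-0.0,-0.0,13.0],[0,0,-0.0]],[[-0.0,-0.0,12.5],[0,0,-0.0]],[[-0.0,-0.0,13.0],[0,0,-0.0]],[[-0.0,-0.0,12.5],[0,0,-0.0]],[[-0.0,-0.0,13.0],[0,0,-0.0]]]
```

View pics/side1c.png

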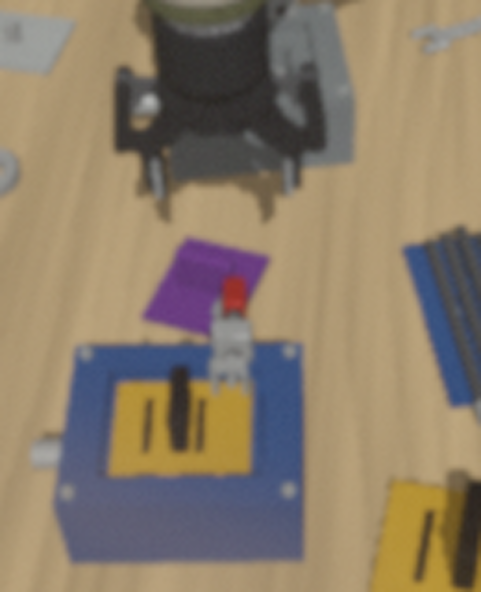

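View pics/top1c.png

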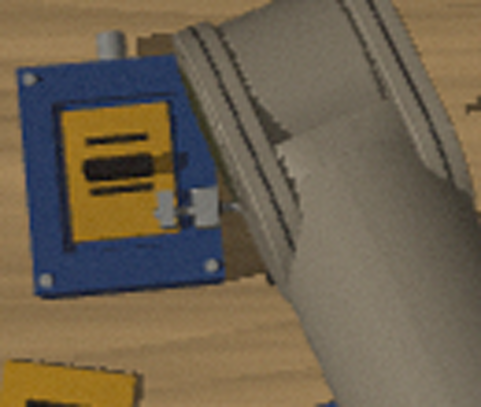

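Run:
```python
from h import *
for X in ([528,97,213],[528,97,92],[485,95,213],[570,99,213]): print(X,(proj('side',X)-[170,90])*3.7)
```

```text
[528, 97, 213] [[224.44172531 184.69231421]]
[528, 97, 92] [[234.48221555 295.13049733]]
[485, 95, 213] [[283.28891338 185.18166067]]
[570, 99, 213] [[167.10470092 184.25955891]]
```

>>> {"name": "play_rows", "arguments": {"motion": [[[0.5, 0, 20], [0, 0, 0]], [[0, 0, 20], [0, 0, -0.1]], [[0.5, 0, 20.5], [0, 0, 0]], [[0, 0, 10], [0, 0, 0]], [[0, 0, 5], [0, 0, 0]], [[0, 0, 0], [0, 0, 0]]]}}

```text
time: 3.28
tool_pos: [527.8, 97.7, 124.7]
tcp_rot: [[-0.071, 0.998, -0.001], [0.998, 0.071, -0.0], [-0.0, -0.001, -1.0]]
force: [0.9, 0.7, 0.3]
gripper_width: 85.4
```

Run:
```python
from h import *
n='side';x0,y0,x1,y1=180,110,280,210
im=capture(n); im=cv2.resize(im[y0:y1,x0:x1],None,fx=6,fy=6,interpolation=cv2.INTER_CUBIC)
s=st(); p=s['tool_pos']; R=s['tcp_rot']
for X in (p-13*R[:,2]+42.5*R[:,1],p-13*R[:,2]-42.5*R[:,1],p-13*R[:,2],[528,99,92]):
    q=(proj(n,X)[0]-[x0,y0])*6; cv2.circle(im,tuple(np.int32(q)),3,(0,255,0),-1)
cv2.imwrite('pics/side2c.png',im)
```

```text
t3.33 p [528.3  98.1 125.6] yang 4.07 tilt [ 0.     -0.0001] F [ 0.3 -0.5 -0.8] w 85.3 j [ 20.  18. -41. 103.  13.  64. -21.]
```

View pics/side2c.png

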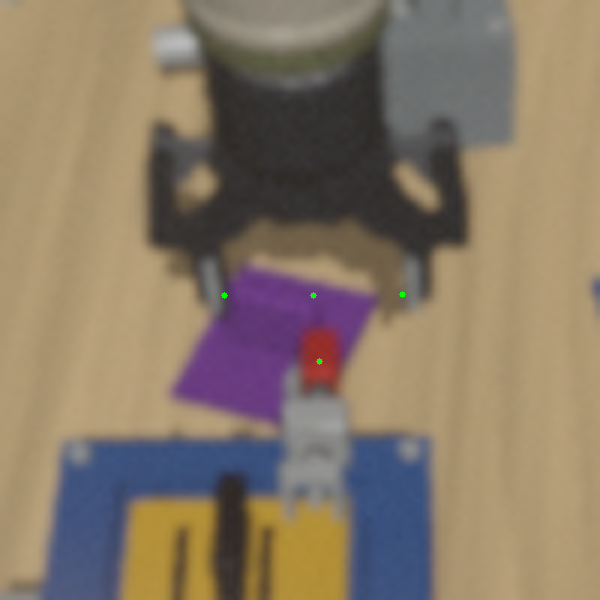

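>>> {"name": "play_rows", "arguments": {"motion": [[[0, 0, 14], [0, 0, 0]], [[0, 0, 14], [0, 0, 0]], [[0, 0, 12], [0, 0, 0]], [[0, 0, 9], [0, 0, 0]], [[0, 0, 0], [0, 0, 0]]]}}

```text
time: 3.75
tool_pos: [527.5, 98.3, 75.0]
tcp_rot: [[-0.072, 0.997, -0.002], [0.997, 0.072, -0.0], [-0.0, -0.002, -1.0]]
force: [0.2, -0.6, -0.4]
gripper_width: 85.3
```

>>> {"name": "play_rows", "arguments": {"motion": [[[0, 0, 0], [0, 0, 0]], [[0, 0, 0], [0, 0, 0]], [[0, 0, 0], [0, 0, 0]], [[0, 0, 0], [0, 0, 0]], [[0, 0, 0], [0, 0, 0]], [[0, 0, 0], [0, 0, 0]], [[0, 0, 0], [0, 0, 0]], [[0, 0, 0], [0, 0, 0]], [[0, 0, 0], [0, 0, 0]], [[0, 0, 0], [0, 0, 0]]], "claw": 0, "newtons": 40}}

```text
time: 4.58
tool_pos: [528.1, 98.6, 76.7]
tcp_rot: [[-0.072, 0.997, 0.0], [0.997, 0.072, -0.0], [-0.0, 0.0, -1.0]]
force: [-3.3, -1.6, 6.3]
gripper_width: 17.6
```

>>> {"name": "play_rows", "arguments": {"motion": [[[-2, 0, 0], [0, 0, 0]], [[-4, 0, 0], [0, 0, 0]], [[-4, 0, 0], [0, 0, 0]], [[-4, 0, 0], [0, 0, 0]], [[-4, 0, 0], [0, 0, 0]], [[-4, 0, 0], [0, 0, 0]], [[-4, 0, 0], [0, 0, 0]], [[-2, 0, 0], [0, 0, 0]], [[0, 0, 0], [0, 0, 0]]]}}

```text
time: 5.33
tool_pos: [530.3, 70.6, 76.7]
tcp_rot: [[-0.072, 0.997, 0.0], [0.997, 0.072, 0.0], [0.0, 0.0, -1.0]]
force: [-3.2, 2.6, 6.6]
gripper_width: 17.5
```

>>> {"name": "play_rows", "arguments": {"motion": [[[-1, 0, 0], [0, 0, 0]], [[-1, 0, 0], [0, 0, 0]], [[-1, 0, 0], [0, 0, 0]], [[0, 0, 0], [0, 0, 0]], [[0, 0, 0], [0, 0, 0]]]}}

```text
time: 5.75
tool_pos: [530.4, 68.7, 76.7]
tcp_rot: [[-0.073, 0.997, 0.0], [0.997, 0.073, 0.001], [0.001, 0.001, -1.0]]
force: [-2.6, 5.7, 6.4]
gripper_width: 17.5
```

>>> {"name": "play_rows", "arguments": {"motion": [[[0, 0, 0], [0, 0, 0]], [[0, 0, 0], [0, 0, 0]], [[0, 0, 0], [0, 0, 0]], [[0, 0, 0], [0, 0, 0]], [[0, 0, 0], [0, 0, 0]], [[0, 0, 0], [0, 0, 0]]], "claw": 1}}

```text
time: 6.25
tool_pos: [530.4, 67.5, 76.2]
tcp_rot: [[-0.072, 0.997, -0.0], [0.997, 0.072, -0.0], [-0.0, -0.0, -1.0]]
force: [-0.2, -0.4, -0.9]
gripper_width: 85.2
```

>>> {"name": "play_rows", "arguments": {"motion": [[[0, 0, -5], [0, 0, 0]], [[0, 0, -15], [0, 0, 0]], [[0, 0, -20], [0, 0, 0]], [[0, 0, -25], [0, 0, 0]], [[0, 0, -25], [0, 0, 0]], [[0, 0, -20], [0, 0, 0]], [[0, 0, 0], [0, 0, 0]]]}}

```text
time: 6.83
tool_pos: [532.3, 68.4, 190.9]
tcp_rot: [[-0.072, 0.997, 0.006], [0.997, 0.072, 0.0], [-0.0, 0.006, -1.0]]
force: [0.5, -0.2, 0.3]
gripper_width: 85.4
```

Run:
```python
from h import *
for n,(x0,y0,x1,y1) in (('side',(170,100,270,250)),('top',(190,110,330,200))):
    im=capture(n); cv2.imwrite(f'pics/{n}3.png',im); cv2.imwrite(f'pics/{n}3c.png',cv2.resize(im[y0:y1,x0:x1],None,fx=4,fy=4,interpolation=cv2.INTER_CUBIC))
st()
```

```text
t6.93 p [530.7  67.7 187.1] yang 4.12 tilt [ 0.0018 -0.0004] F [ 0.4  0.4 -0.7] w 85.3 j [ 25.  14. -42.  99.  10.  71. -15.]
```

View pics/side3c.png

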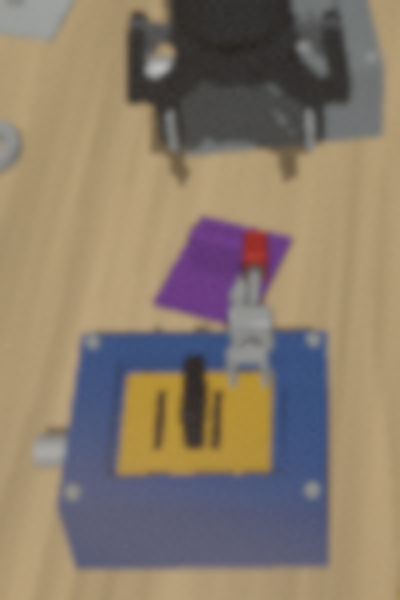

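View pics/top3c.png

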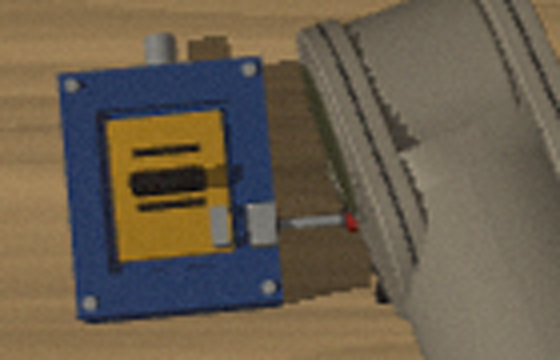

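```bash
cat > door.py <<'E'
from m1 import *
pl=np.array([[52,42,6],[52,-42,6],[-52,-42,6],[-52,42,6]],float)
hd=np.array([[7,27,46],[7,-27,46],[-7,-27,46],[-7,27,46]],float)
def yblob(f,x0,y0,x1,y1):
    im=cv2.resize(cv2.imread(f)[y0:y1,x0:x1].astype(float),None,fx=4,fy=4,interpolation=cv2.INTER_CUBIC)
    m=((np.minimum(im[...,2],im[...,1])-im[...,0])>60).astype(np.uint8)
    cs,_=cv2.findContours(m,cv2.RETR_EXTERNAL,cv2.CHAIN_APPROX_NONE); c=max(cs,key=cv2.contourArea)
    r=cv2.minAreaRect(cv2.convexHull(c)); return unc(cv2.boxPoints(r),4,(x0,y0)),r
b=vs['blue']
box,r=yblob('pics/top0.png',200,125,262,190)
q=proj('top',pose(b+[0,0,70,0],pl))
box=box[[np.argmin(np.linalg.norm(box-k,axis=1)) for k in q]]
print('exp',q.round(1).tolist(),'obs',box.round(1).tolist())
v,res=fit([('top',pl,box)],[b[0],b[1],b[3]],fixz=b[2]+70); print('plate fit',v[:2].round(1),np.degrees(v[2]),res.round(2))
# handle: dark pixels in top view
im=cv2.imread('pics/top0.png')[145:170,218:247]; im=cv2.resize(im.astype(float),None,fx=6,fy=6,interpolation=cv2.INTER_CUBIC)
m=(im.max(2)<50).astype(np.uint8); cs,_=cv2.findContours(m,cv2.RETR_EXTERNAL,cv2.CHAIN_APPROX_NONE); c=max(cs,key=cv2.contourArea); r=cv2.minAreaRect(c)
print('handle px',unc(r[0],6,(218,145)),np.array(r[1])/6,r[2],'exp',proj('top',pose(b+[0,0,70,0],hd)).mean(0))
E
python3 door.py|tail -4
```

```text
-0.5  0.1 -0.7  1.2 -0.5 -0.8  0.5 -0.8  0.6  1.9 -0.6  0.4  0.3  0.2]
exp [[216.7, 140.2], [245.1, 137.9], [248.0, 173.0], [219.4, 175.4]] obs [[216.3, 140.1], [244.4, 137.4], [247.7, 172.0], [219.6, 174.7]]
plate fit [556.7 212.6] 4.902502870448555 [-0.22 -0.2   0.2  -0.28  0.29  0.19 -0.26  0.28]
handle px [231.59413147 155.01259867] [ 5.71830622 18.77551397] 84.38241577148438 exp [231.4911679  154.64845637]
```

Run:
```python
from h import *
plan([((556.5,212.3,187),4.4,6),((556.5,212.3,120),4.4,4)])
```

```text
t6.93 p [530.7  67.7 187.1] yang 4.12 tilt [ 0.0018 -0.0004] F [ 0.4  0.4 -0.7] w 85.3 j [ 25.  14. -42.  99.  10.  71. -15.]
end [556.6 212.5 120.1] 4.42
[[[23.5,6.0,0.0],[0,0,-0.0]],[[24.0,6.0,0.0],[0,0,-0.1]],[[23.5,6.0,0.0],[0,0,-0.0]],[[24.0,6.0,0.0],[0,0,-0.1]],[[23.5,6.0,0.0],[0,0,-0.0]],[[24.0,6.5,0.0],[0,0,-0.1]],[[-0.0,-0.0,17.0],[0,0,0.0]],[[-0.0,-0.0,16.5],[0,0,0.0]],[[-0.0,-0.0,17.0],[0,0,0.0]],[[-0.0,-0.0,16.5],[0,0,0.0]]]
```

>>> {"name": "play_rows", "arguments": {"motion": [[[23.5, 6, 0], [0, 0, 0]], [[24, 6, 0], [0, 0, -0.1]], [[23.5, 6, 0], [0, 0, 0]], [[24, 6, 0], [0, 0, -0.1]], [[23.5, 6, 0], [0, 0, 0]], [[24, 6.5, 0], [0, 0, -0.1]], [[0, 0, 17], [0, 0, 0]], [[0, 0, 16.5], [0, 0, 0]], [[0, 0, 17], [0, 0, 0]], [[0, 0, 16.5], [0, 0, 0]], [[0, 0, 0], [0, 0, 0]], [[0, 0, 0], [0, 0, 0]]]}}

```text
time: 7.93
tool_pos: [555.3, 212.2, 118.1]
tcp_rot: [[-0.077, 0.997, -0.003], [0.997, 0.077, -0.001], [-0.001, -0.003, -1.0]]
force: [-0.2, 0.2, 0.8]
gripper_width: 85.2
```

Run:
```python
from h import *
s=st(); p=s['tool_pos']; R=s['tcp_rot']
for n,(x0,y0,x1,y1) in (('side',(170,110,270,220)),('top',(190,110,290,200))):
    im=capture(n); cv2.imwrite(f'pics/{n}4.png',im); im=cv2.resize(im[y0:y1,x0:x1],None,fx=5,fy=5,interpolation=cv2.INTER_CUBIC)
    for X in (p-13*R[:,2]+42.5*R[:,1],p-13*R[:,2]-42.5*R[:,1],[556.5,212.3,116]):
        q=(proj(n,X)[0]-[x0,y0])*5; cv2.circle(im,tuple(np.int32(q)),3,(0,255,0),-1)
    cv2.imwrite(f'pics/{n}4c.png',im)
plan([((556.5,212.3,83),4.4,5)])
```

```text
t7.93 p [555.3 212.2 118.1] yang 4.44 tilt [-0.0028 -0.0007] F [-0.2  0.2  0.8] w 85.2 j [  8.  26. -42.  94.  19.  67. -34.]
t8.03 p [556.4 212.8 119.9] yang 4.44 tilt [0.0004 0.0003] F [0.4 0.6 0.1] w 85.3 j [  8.  26. -42.  94.  19.  67. -34.]
end [556.5 212.3  82.9] 4.44
[[[-0.0,0.0,7.5],[0,0,0.0]],[[-0.0,0.0,7.5],[0,0,0.0]],[[-0.0,0.0,7.5],[0,0,0.0]],[[-0.0,0.0,7.0],[0,0,0.0]],[[-0.5,0.0,7.5],[0,0,0.0]]]
```

View pics/side4c.png

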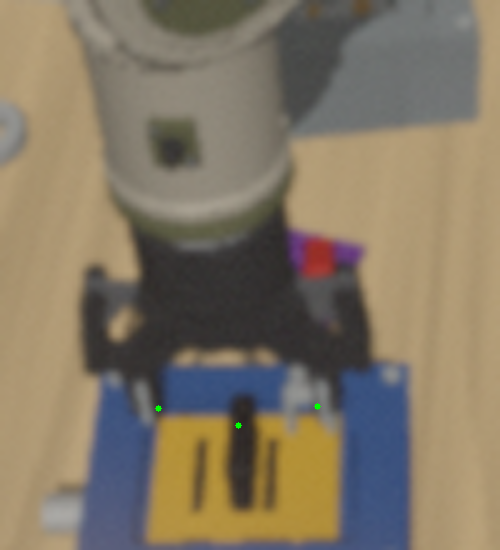

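View pics/top4c.png

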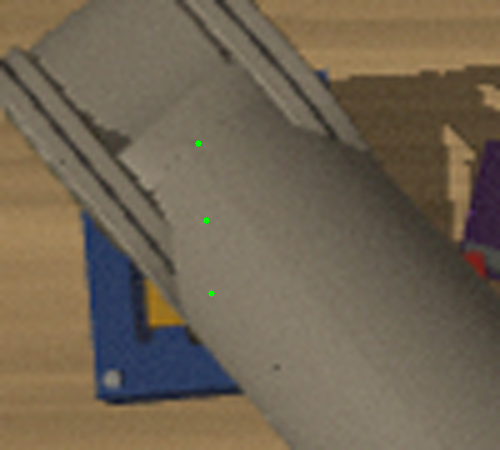

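>>> {"name": "play_rows", "arguments": {"motion": [[[0, 0, 8], [0, 0, 0]], [[0, 0, 10], [0, 0, 0]], [[0, 0, 10], [0, 0, 0]], [[0, 0, 7], [0, 0, 0]], [[0, 0, 3], [0, 0, 0]], [[0, 0, 0], [0, 0, 0]]]}}

```text
time: 8.53
tool_pos: [555.7, 212.2, 80.1]
tcp_rot: [[-0.077, 0.997, -0.002], [0.997, 0.077, -0.001], [-0.0, -0.002, -1.0]]
force: [0.2, -0.3, -0.7]
gripper_width: 85.4
```

>>> {"name": "play_rows", "arguments": {"motion": [[[0, 0, 0], [0, 0, 0]], [[0, 0, 0], [0, 0, 0]], [[0, 0, 0], [0, 0, 0]], [[0, 0, 0], [0, 0, 0]], [[0, 0, 0], [0, 0, 0]], [[0, 0, 0], [0, 0, 0]], [[0, 0, 0], [0, 0, 0]], [[0, 0, 0], [0, 0, 0]], [[0, 0, 0], [0, 0, 0]], [[0, 0, 0], [0, 0, 0]]], "claw": 0, "newtons": 60}}

```text
time: 9.37
tool_pos: [556.5, 212.6, 81.6]
tcp_rot: [[-0.077, 0.997, 0.001], [0.997, 0.077, 0.0], [0.0, 0.001, -1.0]]
force: [0.2, -0.1, 4.2]
gripper_width: 13.0
```

Gripped at 13 mm, which fits the handle. Lifting straight up, slowly at first.

>>> {"name": "play_rows", "arguments": {"motion": [[[0, 0, -2], [0, 0, 0]], [[0, 0, -4], [0, 0, 0]], [[0, 0, -6], [0, 0, 0]], [[0, 0, -8], [0, 0, 0]], [[0, 0, -10], [0, 0, 0]]]}}

```text
time: 9.78
tool_pos: [555.9, 212.4, 111.7]
tcp_rot: [[-0.077, 0.997, -0.001], [0.997, 0.077, -0.0], [-0.0, -0.001, -1.0]]
force: [0.6, -1.1, -3.7]
gripper_width: 13.1
```

>>> {"name": "play_rows", "arguments": {"motion": [[[0, 0, -12], [0, 0, 0]], [[0, 0, -15], [0, 0, 0]], [[0, 0, -15], [0, 0, 0]], [[0, 0, -15], [0, 0, 0]], [[0, 0, -15], [0, 0, 0]], [[0, 0, -15], [0, 0, 0]], [[0, 0, -10], [0, 0, 0]], [[0, 0, 0], [0, 0, 0]], [[0, 0, 0], [0, 0, 0]], [[0, 0, 0], [0, 0, 0]]]}}

```text
time: 10.62
tool_pos: [555.9, 212.3, 207.6]
tcp_rot: [[-0.077, 0.997, -0.001], [0.997, 0.077, -0.001], [-0.0, -0.001, -1.0]]
force: [-0.2, 0.0, -3.1]
gripper_width: 13.2
```

Run:
```python
from h import *
s=st(); p=s['tool_pos']; R=s['tcp_rot']
n='side';x0,y0,x1,y1=150,90,290,220
im=capture(n); cv2.imwrite(f'pics/{n}5.png',im); im=cv2.resize(im[y0:y1,x0:x1],None,fx=4.5,fy=4.5,interpolation=cv2.INTER_CUBIC)
cv2.imwrite(f'pics/{n}5c.png',im)
```

```text
t10.62 p [555.9 212.3 207.6] yang 4.43 tilt [-0.0008 -0.0005] F [-0.2  0.  -3.1] w 13.2 j [ 10.  22. -44.  88.  15.  76. -32.]
```

View pics/side5c.png

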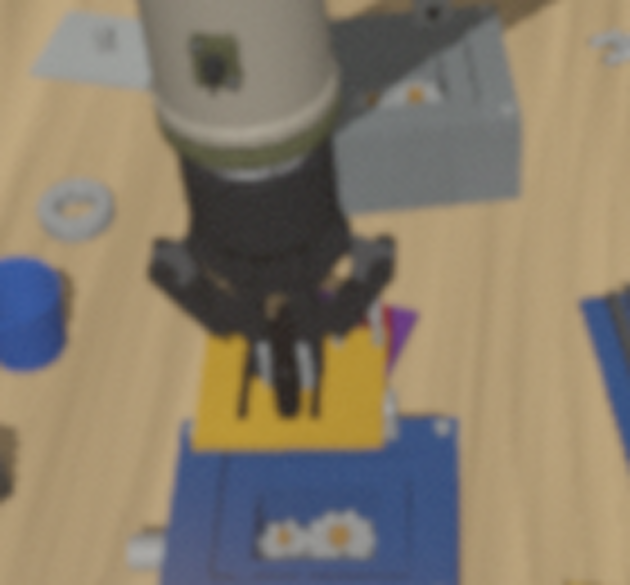

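Run:
```python
from h import *
pl=np.array([[52,42,0],[52,42,6],[-52,42,6],[-52,42,0],[52,-42,6],[-52,-42,6]],float)
for c in ([555.9,212.3,196,np.radians(4.4)],[555.9,212.3,201,np.radians(4.4)]):
    print(((proj('side',pose(c,pl))-[150,90]+.5)*4.5-.5).round(0).tolist())
plan([((560,60,222),6,7),((560,-80,222),9,6),((549,-225,222),11.6,6)])
```

```text
[[194.0, 447.0], [192.0, 440.0], [383.0, 438.0], [384.0, 445.0], [208.0, 327.0], [388.0, 325.0]]
[[192.0, 441.0], [191.0, 434.0], [382.0, 432.0], [383.0, 439.0], [207.0, 321.0], [387.0, 319.0]]
t10.67 p [555.8 212.2 207.3] yang 4.43 tilt [-0.0013 -0.0006] F [ 0.2  0.1 -2.9] w 13.8 j [ 10.  22. -44.  88.  15.  76. -32.]
end [ 549.1 -224.8  221.8] 11.63
[[[-21.5,-1.0,-2.0],[0,0,-0.2]],[[-22.0,-1.0,-2.0],[0,0,-0.2]],[[-21.5,-1.5,-2.0],[0,0,-0.2]],[[-22.0,-1.5,-2.0],[0,0,-0.2]],[[-21.5,-1.5,-2.0],[0,0,-0.3]],[[-22.0,-1.5,-2.5],[0,0,-0.2]],[[-21.5,-1.5,-2.0],[0,0,-0.3]],[[-23.0,-2.5,-0.0],[0,0,-0.5]],[[-23.0,-2.5,-0.0],[0,0,-0.5]],[[-23.5,-3.0,-0.0],[0,0,-0.5]],[[-23.0,-3.0,-0.0],[0,0,-0.5]],[[-23.0,-3.0,-0.0],[0,0,-0.5]],[[-23.5,-3.5,-0.0],[0,0,-0.5]],[[-23.5,-5.5,-0.0],[0,0,-0.4]],[[-23.5,-6.0,-0.0],[0,0,-0.4]],[[-23.5,-6.0,-0.0],[0,0,-0.4]],[[-23.5,-6.0,-0.0],[0,0,-0.5]],[[-23.5,-6.5,-0.0],[0,0,-0.4]],[[-23.0,-6.0,-0.0],[0,0,-0.5]]]
```

>>> {"name": "play_rows", "arguments": {"motion": [[[-10, -0.5, -2], [0, 0, 0]], [[-20, -1, -2], [0, 0, -0.2]], [[-21.5, -1.5, -2], [0, 0, -0.3]], [[-22, -1.5, -2], [0, 0, -0.3]], [[-22, -1.5, -2], [0, 0, -0.3]], [[-22, -1.5, -2.5], [0, 0, -0.3]], [[-22, -1.5, -2], [0, 0, -0.3]], [[-23, -2.5, 0], [0, 0, -0.5]], [[-23, -2.5, 0], [0, 0, -0.5]], [[-23.5, -3, 0], [0, 0, -0.5]], [[-23, -3, 0], [0, 0, -0.5]], [[-23, -3, 0], [0, 0, -0.5]], [[-23.5, -3.5, 0], [0, 0, -0.5]], [[-23.5, -5.5, 0], [0, 0, -0.4]], [[-23.5, -6, 0], [0, 0, -0.4]], [[-23.5, -6, 0], [0, 0, -0.4]], [[-23.5, -6, 0], [0, 0, -0.5]], [[-23.5, -6.5, 0], [0, 0, -0.4]], [[-23, -6, 0], [0, 0, -0.5]], [[-6, -1, 0], [0, 0, 0]]]}}

```text
time: 12.33
tool_pos: [547.8, -223.8, 222.0]
tcp_rot: [[-0.198, 0.98, -0.002], [0.98, 0.198, -0.002], [-0.001, -0.002, -1.0]]
force: [-0.1, -1.1, -3.0]
gripper_width: 12.9
```

Run:
```python
from h import *
plan([((549,-225,150),11.8,8)])
```

```text
t12.33 p [ 547.8 -223.8  222. ] yang 11.43 tilt [-0.0018 -0.0016] F [-0.1 -1.1 -3. ] w 12.9 j [ 45.  18. -33.  88.  10.  77.  22.]
end [ 549.1 -225.1  150. ] 11.83
[[[-0.0,0.0,9.0],[0,0,-0.0]],[[-0.0,0.0,9.0],[0,0,-0.1]],[[-0.0,0.0,9.0],[0,0,-0.0]],[[-0.5,0.0,9.0],[0,0,-0.1]],[[-0.0,0.0,9.0],[0,0,-0.0]],[[-0.5,0.5,9.0],[0,0,-0.1]],[[-0.0,0.0,9.0],[0,0,-0.0]],[[-0.5,0.5,9.0],[0,0,-0.1]]]
```

>>> {"name": "play_rows", "arguments": {"motion": [[[0, 0, 9], [0, 0, 0]], [[0, 0.5, 12], [0, 0, 0]], [[-0.5, 0, 14], [0, 0, -0.1]], [[0, 0.5, 14], [0, 0, -0.1]], [[-0.5, 0, 14], [0, 0, 0]], [[0, 0, 14], [0, 0, -0.1]], [[0, 0, 12], [0, 0, 0]], [[0, 0, 8], [0, 0, 0]], [[0, 0, 0], [0, 0, 0]], [[0, 0, 0], [0, 0, 0]], [[0, 0, 0], [0, 0, 0]]]}}

```text
time: 13.25
tool_pos: [551.4, -218.6, 126.5]
tcp_rot: [[-0.209, 0.978, 0.001], [0.978, 0.209, -0.0], [-0.0, 0.001, -1.0]]
force: [0.2, 0.4, -3.7]
gripper_width: 13.2
```

```bash
cat > chk.py <<'E'
from m1 import *
import sys
t=sys.argv[1]
s=st(); p=s['tool_pos']; R=s['tcp_rot']; ya=np.arctan2(R[1,1],R[0,1])
pl=np.array([[52,42,6],[52,-42,6],[-52,-42,6],[-52,42,6]],float)
seat=pl+[0,0,70]
for n,(x0,y0,x1,y1) in (('side',(195,55,295,145)),('top',(330,110,425,200))):
    im=capture(n); cv2.imwrite(f'pics/{n}{t}.png',im); im=cv2.resize(im[y0:y1,x0:x1],None,fx=6,fy=6,interpolation=cv2.INTER_CUBIC)
    cv2.imwrite(f'pics/{n}{t}r.png',im)
    draw(im,n,pose(vs['grey'],rim),6,(x0,y0),(0,255,0)); draw(im,n,pose(vs['grey'],rec),6,(x0,y0),(255,255,0)); draw(im,n,pose(vs['grey'],seat),6,(x0,y0),(255,0,255))
    draw(im,n,pose([p[0],p[1],p[2]-11.5-2,ya],pl),6,(x0,y0),(0,0,255))
    cv2.imwrite(f'pics/{n}{t}c.png',im)
g=vs['grey']; d=p[:2]-g[:2]; c,sn=np.cos(g[3]),np.sin(g[3]); print('tcp in grey',d[0]*c+d[1]*sn,-d[0]*sn+d[1]*c)
E
python3 chk.py 6 | tail -2
```

```text
t13.25 p [ 551.4 -218.6  126.5] yang 12.05 tilt [ 0.001  -0.0003] F [ 0.2  0.4 -3.7] w 13.2 j [ 44.  23. -33.  95.  13.  66.  20.]
tcp in grey 3.7477969746872413 5.730175274607213
```

View pics/side6c.png

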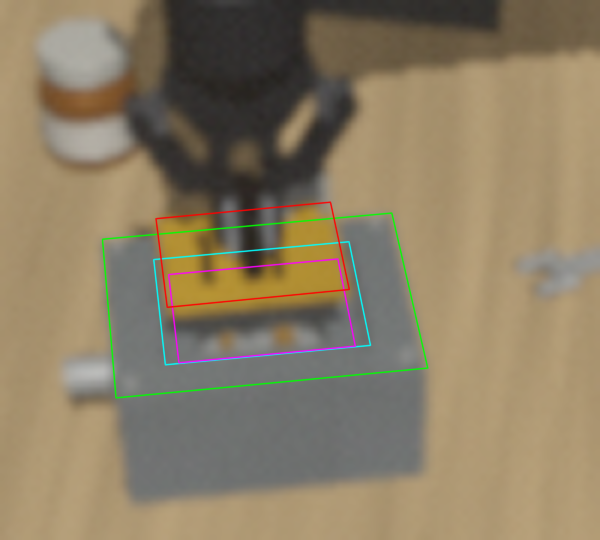

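View pics/top6c.png

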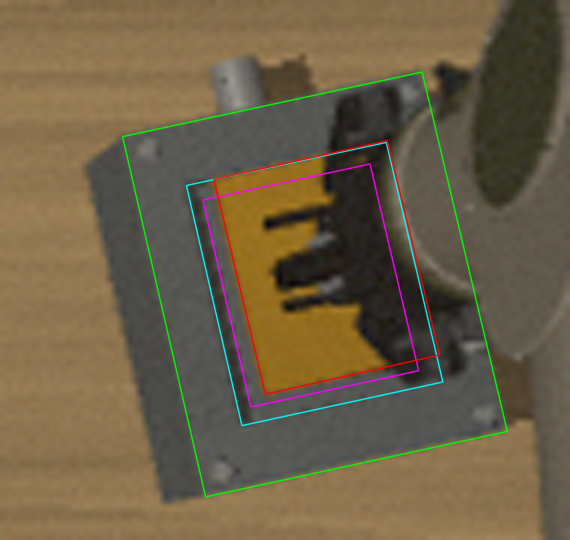

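>>> {"name": "play_rows", "arguments": {"motion": [[[-3, -2, 0], [0, 0, 0.2]], [[-2.7, -1.7, 0], [0, 0, 0.2]], [[0, 0, 0], [0, 0, 0]], [[0, 0, 0], [0, 0, 0]], [[0, 0, 0], [0, 0, 0]]]}}

```text
time: 13.77
tool_pos: [548.4, -225.2, 125.9]
tcp_rot: [[-0.201, 0.98, 0.0], [0.98, 0.201, -0.0], [-0.0, 0.0, -1.0]]
force: [0.5, 0.1, -3.1]
gripper_width: 13.3
```

```bash
python3 chk.py 7 | tail -2
```

```text
t13.77 p [ 548.4 -225.2  125.9] yang 11.62 tilt [ 0.0001 -0.0001] F [ 0.5  0.1 -3.1] w 13.3 j [ 44.  23. -32.  95.  13.  66.  20.]
tcp in grey -0.4567690222947124 -0.14807360728569835
```

View pics/top7c.png

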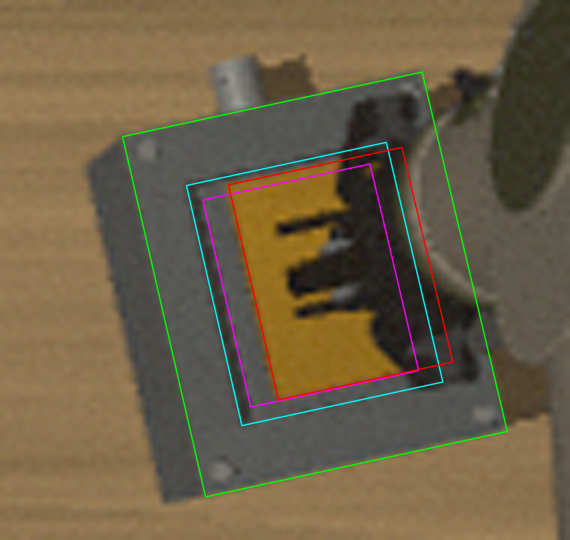

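View pics/side7c.png

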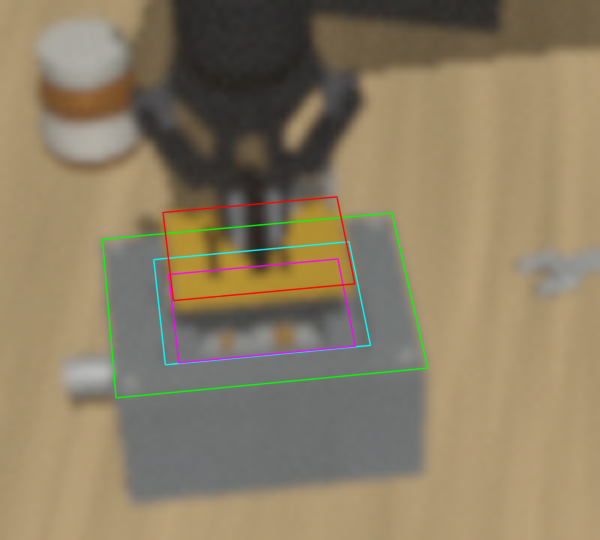

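>>> {"name": "play_rows", "arguments": {"motion": [[[0, 0.3, 3], [0, 0, 0]], [[0, 0, 5], [0, 0, 0]], [[0, 0, 5], [0, 0, 0]], [[0, 0, 5], [0, 0, 0]], [[0, 0, 4], [0, 0, 0]], [[0, 0, 4], [0, 0, 0]], [[0, 0, 0], [0, 0, 0]], [[0, 0, 0], [0, 0, 0]]]}}

```text
time: 14.53
tool_pos: [548.6, -225.1, 99.6]
tcp_rot: [[-0.202, 0.979, -0.0], [0.979, 0.202, 0.0], [0.0, -0.0, -1.0]]
force: [0.3, -0.2, -2.5]
gripper_width: 13.2
```

>>> {"name": "play_rows", "arguments": {"motion": [[[0, 0, 3], [0, 0, 0]], [[0, 0, 3], [0, 0, 0]], [[0, 0, 3], [0, 0, 0]], [[0, 0, 2], [0, 0, 0]], [[0, 0, 2], [0, 0, 0]], [[0, 0, 2], [0, 0, 0]], [[0, 0, 0], [0, 0, 0]], [[0, 0, 0], [0, 0, 0]]]}}

```text
time: 15.2
tool_pos: [548.7, -225.1, 84.7]
tcp_rot: [[-0.202, 0.979, -0.0], [0.979, 0.202, -0.0], [0.0, -0.0, -1.0]]
force: [-0.4, -0.4, -3.0]
gripper_width: 13.0
```

Door underside is at about 73 mm, with no contact yet. Easing it down.

>>> {"name": "play_rows", "arguments": {"motion": [[[0, 0, 1], [0, 0, 0]], [[0, 0, 1], [0, 0, 0]], [[0, 0, 0.5], [0, 0, 0]], [[0, 0, 0], [0, 0, 0]], [[0, 0, 0], [0, 0, 0]]]}}

```text
time: 15.62
tool_pos: [548.7, -225.1, 82.3]
tcp_rot: [[-0.202, 0.979, 0.0], [0.979, 0.202, -0.0], [-0.0, 0.0, -1.0]]
force: [-0.3, 0.8, -2.2]
gripper_width: 13.2
```

```bash
python3 chk.py 8 | tail -2
```

```text
t15.62 p [ 548.7 -225.1   82.3] yang 11.63 tilt [ 0.0001 -0.0001] F [-0.3  0.8 -2.2] w 13.2 j [ 43.  26. -32.  97.  15.  62.  19.]
tcp in grey -0.13473605561226729 -0.10106675093167358
```

View pics/top8c.png

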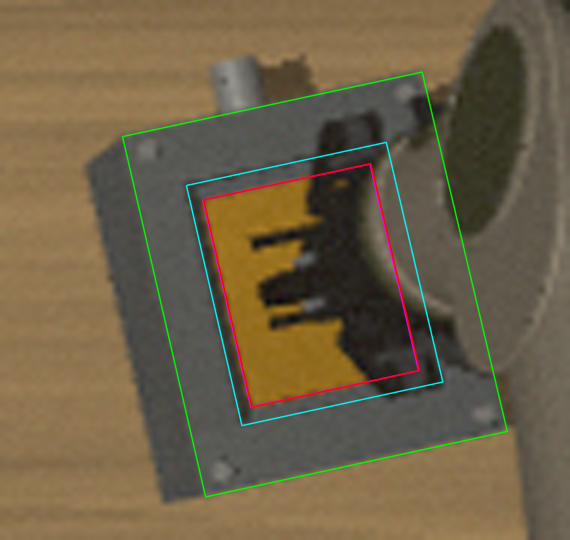

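View pics/side8c.png

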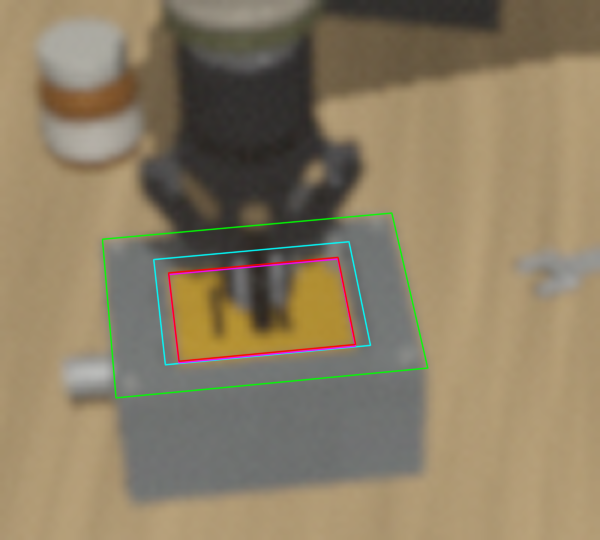

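Door sits centred within the recess margins in both views. Continuing down until contact.

>>> {"name": "play_rows", "arguments": {"motion": [[[0, 0, 0.5], [0, 0, 0]], [[0, 0, 0.5], [0, 0, 0]], [[0, 0, 0.5], [0, 0, 0]], [[0, 0, 0], [0, 0, 0]], [[0, 0, 0], [0, 0, 0]]]}}

```text
time: 16.13
tool_pos: [548.8, -225.2, 81.6]
tcp_rot: [[-0.202, 0.979, 0.0], [0.979, 0.202, -0.001], [-0.001, 0.0, -1.0]]
force: [-2.9, 1.2, 5.1]
gripper_width: 13.3
```

>>> {"name": "play_rows", "arguments": {"motion": [[[0, 0, 0], [0, 0, 0]], [[0, 0, 0], [0, 0, 0]], [[0, 0, 0], [0, 0, 0]], [[0, 0, 0], [0, 0, 0]], [[0, 0, 0], [0, 0, 0]], [[0, 0, 0], [0, 0, 0]], [[0, 0, 0], [0, 0, 0]], [[0, 0, 0], [0, 0, 0]]], "claw": 1}}

```text
time: 16.8
tool_pos: [548.7, -225.1, 80.8]
tcp_rot: [[-0.202, 0.979, 0.0], [0.979, 0.202, -0.0], [-0.0, 0.0, -1.0]]
force: [-0.1, 0.7, -0.0]
gripper_width: 85.2
```

>>> {"name": "play_rows", "arguments": {"motion": [[[0, 0, -3], [0, 0, 0]], [[0, 0, -8], [0, 0, 0]], [[0, 0, -15], [0, 0, 0]], [[0, 0, -20], [0, 0, 0]], [[0, 0, -25], [0, 0, 0]], [[0, 0, -25], [0, 0, 0]], [[0, 0, -25], [0, 0, 0]], [[0, 0, -20], [0, 0, 0]], [[0, 0, 0], [0, 0, 0]]]}}

```text
time: 17.55
tool_pos: [550.7, -225.4, 227.3]
tcp_rot: [[-0.202, 0.979, 0.007], [0.979, 0.202, -0.003], [-0.004, 0.006, -1.0]]
force: [0.5, -0.2, 0.8]
gripper_width: 85.5
```

>>> {"name": "play_rows", "arguments": {"motion": [[[-20, -5, 0], [0, 0, 0]], [[-30, -8, 0], [0, 0, 0]], [[-30, -8, 0], [0, 0, 0]], [[-30, -8, 0], [0, 0, 0]], [[-30, -8, 0], [0, 0, 0]], [[-30, -8, 0], [0, 0, 0]], [[-20, -8, 0], [0, 0, 0]], [[-10, -4, 0], [0, 0, 0]], [[0, 0, 0], [0, 0, 0]], [[0, 0, 0], [0, 0, 0]], [[0, 0, 0], [0, 0, 0]]]}}

```text
time: 18.47
tool_pos: [534.3, -430.2, 222.2]
tcp_rot: [[-0.204, 0.979, 0.001], [0.979, 0.204, 0.001], [0.001, 0.001, -1.0]]
force: [-0.4, 0.2, 0.7]
gripper_width: 85.6
```

```bash
python3 chk.py 9 | tail -2
```

```text
t18.47 p [ 534.3 -430.2  222.2] yang 11.77 tilt [0.0007 0.0009] F [-0.4  0.2  0.7] w 85.6 j [ 54.  30. -28.  73.  13.  81.  39.]
tcp in grey -55.54670995200207 -198.06792252440587
```

View pics/top9c.png

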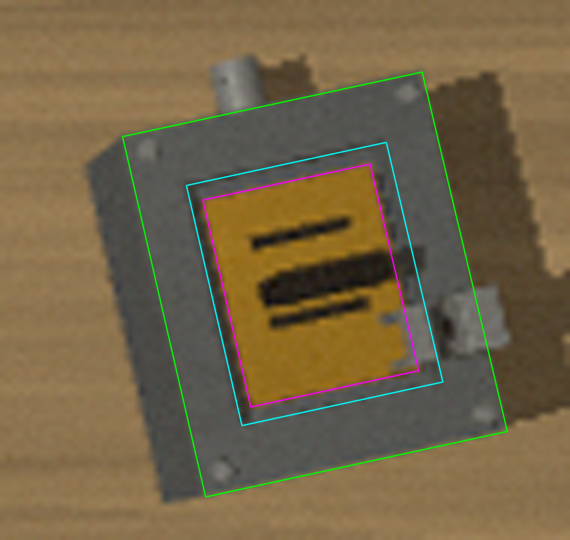

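View pics/side9c.png

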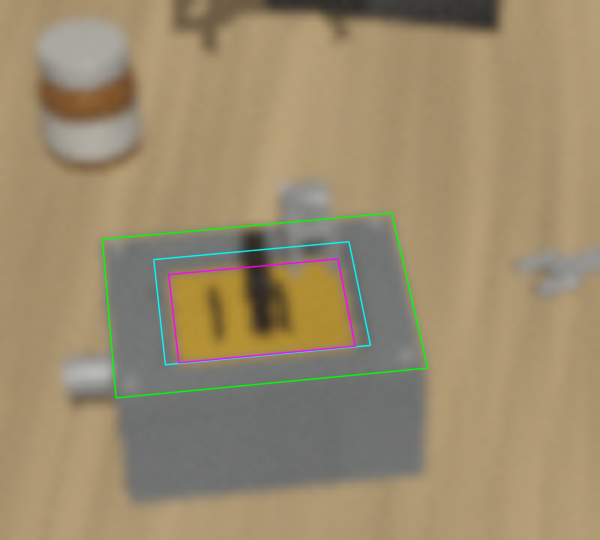

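The plate matches the expected seated outline in both views: corners at (203,200)–(418,370) in the top crop and (170,275)–(355,347) in the side crop. The eye (415,330) is beside the lug (475,318), and the gripper is clear. Handing in.

Run:
```python
from h import *
print(ctrl.sign_off())
```

```text
the job is handed in; nothing more can be done
None
```

The yellow door now lies flat in the grey housing's recess, with its hinge eye beside the grey lug. I let go of it and handed the job in at about 18.5 s; no verdict is reported.

- **Pin:** I pulled it out about 30 mm by the red tab, to where the force rose to about 6 N. It stayed out after I released it.
- **Door:** I took the smaller yellow door from the blue housing by its handle (opening 13 mm, about 3 N of weight) and lifted it to about 196 mm. I then lowered it in small steps until it touched down, at about 5 N upward force.
- **Last checks:** In both cameras the door matched the expected seated outline to about 1 pixel (2–3 mm). When I let go, the tool was within 1 mm of the measured recess centre and about 0° out of line with it. The gripper finished about 200 mm away, with no force on it.
- **What disagreed:**
    - The camera fits put both housings about 2 mm below the bench, which is within the calibration error.
    - The tab measured about 4–5 mm too high because the lug partly hid it in the side view, so I used the stated height, and the grasp there held.
    - The handle measured 13 mm between the pads against the stated 14 mm.

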